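# Prop the salvage-bin lid and move the tower heatsink to its holder

## Robot

A 6-joint arm with a two-finger parallel gripper is mounted at the origin on the work surface. World frame = base frame: x ahead of the robot, y to its left, z up, the work surface at z = 0. Lengths are in m, angles in rad, forces in N, time in s.
With the tool pointing down it reaches from about 0.325 to 0.9 m from the base axis. Payload 6.1 kg.
Tool frame: the origin (TCP) lies midway between the tips of the shut fingers; the grasp point (between the pads) lies 19 mm behind it; x points along the fingers, y is the direction in which the jaws open and shut, and the axes are right-handed (so a half turn about x gives the same grasp; the last joint's range is limited). The gripper opens to 85 mm and grips with 20 to 120 N. Pads are 22 mm wide; open, the fingers measure 114 mm over their backs; the gripper's body (76 mm by 85 mm) begins 54 mm behind the grasp point. The pads swing forward as they close: fully open they stand 13 mm farther back than shut.
Start: joints at [1.049, 0.22, 1.526, -0, 1.395, -0.126], TCP at [0.241, 0.577, 0.231] pointing down, gripper open.
Joint ranges: [-2.98, 2.98], [-0.91, 2.08], [0.09, 2.57], [-1.24, 4.39], [0.2, 2.65], [-2.68, 2.68]. Speed limits (rad/s): [2.57, 2.57, 3.01, 3.14, 3.14, 3.14].

## Interface

Orientations are given as [roll, pitch, yaw] about the fixed x, y, z axes, in that order (R = Rz(yaw) Ry(pitch) Rx(roll)).
In Python, from plant import movep, move_l, set_joints, gripper_to, hold, inverse_kinematics, observe, get_image, get_calibration, Unreachable, job_done gives the robot as it stands. Calls block until the motion is done:
- movep(position, orientation): joint-space move of the TCP to a pose.
- move_l(position, feed=0.15, rotation=None, max_force=None): straight line of the TCP; rotation=None keeps the orientation; feed is the mean speed in m/s. With max_force (N) it stops when the force on the tool has changed by that much, and returns True; else False.
- set_joints(angles): joint-space move.
- gripper_to(opening, f_grip=None): finger opening in m; f_grip is the grip in N (None keeps the last); returns when the fingers have stopped.
- hold(seconds).
- inverse_kinematics(position, orientation): joint angles nearest the present ones, or None.
- observe(): the state.
- get_image(name): name is "side" or "top" or "wrist"; returns (picture, depth): 480x640x3 uint8, red, green, blue; 480x640 float32, m along the optical axis (not along the pixel's ray), 0 where there is no reading.
- get_calibration(name): a dict with "intrinsics" (3x3 intrinsics, pixels), "world_from_camera" (4x4, takes a point from camera to world coordinates). Camera axes: x right, y down, z forward; pixel columns grow to the right and rows downward; lengths in m; the calibration is good to about 2 mm. A picture is of the moment at which its call begins: read the wrist's pose just before it. get_calibration takes no time and is no camera call; for the wrist camera it gives the pose at the moment of the call.
A pose or a line that the arm cannot do raises Unreachable and nothing moves.
- job_done(): hands the job in, once; it reports no verdict.
The state is a dict: "time_s": time; "q": joint angles; "joint_velocities": joint speeds; "joint_torque": joint torques, N m; "eef_pos": TCP position; "tcp_rot": TCP orientation; "ft_force": force on the tool from outside, world axes, zero at the start; "torque": the same for the moment, N m; "opening": finger opening in m.
Only numpy, scipy, OpenCV 4.12 (cv2) and the standard library are available. Lean on these libraries where they do the work, as an engineer would, in place of code of your own. Each camera call takes 0.05 s, during which the arm holds its last target.

## Task

Raise the lid of the salvage bin until its stay drops into the catch, and leave the lid propped open on the stay. Then lift the tower heatsink out of the bin and stand it upright, without dropping it, on the floor of the two-cheeked holder, with its long sides running from cheek to cheek; it has to be put down on the bench and taken again by the other pair of sides, as there is no room for fingers between it and the cheeks. Leave the power adapter in the bin and the jar and screwdriver on the bench alone.

Things in the scene. Friction and masses are not known exactly. Their poses are not given: they have to be found in the camera images.
- bin: Grey steel box fixed to the bench, outside 170 (x) by 200 (y) by 95 mm high, walls 4 mm. Origin: centre of underside; front faces -x, lid hinged at the +x top edge. An 84 mm high divider along y makes a front lane (58 mm wide in x, 192 mm long in y) with the heatsink, and a rear lane with the adapter. A 12 mm wide rail, with the catch, runs outside the -y wall (outer face at y = -121 mm).
- lid (a joint): Lid angle, rad: 0 shut, grows as the front edge rises, end stop 1.34. The lid (170 by 200 by 5 mm, 0.3 kg) swings freely and falls shut if let go, unless the stay is in the catch. The stay's foot trails along the rail by itself and drops into the notch as the lid passes about 1.23; lowered again, the lid rests propped at about 1.15.
- lid_hinge (a point): Point on the lid's hinge line, 85 mm in +x from the bin's centre and 95.5 mm above the bench. Axes those of the lid: y along the hinge, -x to the lid's front edge, z out of its upper face.
- lid_bar (a point): Middle of the black handle bar on the lid's upper face: round, 10 mm thick, 100 mm long along y, 130 mm from the hinge towards the front edge and 40 mm above the hinge plane (30 mm free under the bar). As the lid opens the bar swings up and over on a 136 mm radius about the hinge; it may turn between the fingers.
- stay_foot (a point): Middle of the roller (8 mm thick, 18 mm long, along y) at the free end of the stay, a flat steel bar 95 mm long that pivots on the lid's -y edge, 75 mm from the hinge. With the lid shut it lies along the rail with its foot at the bin's front.
- catch_notch (a point): Where the foot's middle rests when the stay is in the catch: a notch 9 mm deep in the top of the rail, fixed to the bin. Axes those of the bin.
- heatsink_center (a point): Centre of the tower heatsink, half-way up: stack of aluminium fins 44 (x) by 60 (y) mm, from 14 to 76 mm above its foot, on a 40 by 40 mm copper base; 76 mm high, about 0.35 kg, z up. It stands in the bin's front lane with its 60 mm side along the lane: there only its two ends (60 mm apart, facing along the lane) can be reached by fingers, from above.
- holder_floor (a point): Middle of the upper face of the holder's floor plate, 6 mm above the bench. Holder: fixed steel, floor 66 (x) by 86 (y) mm, with cheeks 5 mm thick on its +y and -y sides, 76 mm apart inside, their tops 92 mm above the bench; open towards +x and -x. Axes those of the holder, z up.
- adapter: Bystander: black power adapter 50 by 115 by 32 mm lying in the bin's rear lane. Origin: centre of its underside.
- jar: Bystander: clear jar of 56 mm diameter, 75 mm high, on the bench. Origin: centre of its underside.
- driver: Bystander: screwdriver, about 200 mm long, lying on the bench beyond the free space between bin and holder. Origin on the bench under it; x along its blade.
Not all that is in view belongs to the job. Several things look just like the part that bears holder_floor: the one meant starts farthest to the robot's right.

How it is judged:
By the outcome, as a careful person would: the job done as asked, in the order asked, and still so for the second after the job is handed in, with the robot touching nothing.
It also fails if it takes over 72 s, if anything falls off the work surface, if the arm or the gripper's body presses on something with over 40 N, if the wrist force passes 120 N, or if a joint passes its speed limit or range.

## Working session

There is one attempt and no reset: what is moved stays moved. The work goes in short steps, each a Python script; the robot and the scene stay as the last script left them, time stands still between calls to the robot, and variables do not carry over. Pictures are saved under pics/ and viewed, and the job is handed in when it is done.

```bash
mkdir -p pics; ls
cat > h.py <<'E'
import numpy as np, cv2
from plant import *
def snap(name,fn):
    c=get_calibration(name); im,d=get_image(name)
    cv2.imwrite('pics/'+fn+'.png',im[:,:,::-1]); np.savez('pics/'+fn+'.npz',im=im,d=d,K=c['intrinsics'],T=c['world_from_camera'])
def P(fn,u,v,z=None,r=1):
    f=np.load('pics/'+fn+'.npz'); K=f['K'];T=f['T']
    ray=np.linalg.inv(K)@[u,v,1]
    if z is None:
        w=f['d'][int(v)-r:int(v)+r+1,int(u)-r:int(u)+r+1]; w=w[w>0]; p=ray*np.median(w)
        return (T@np.r_[p,1])[:3]
    dr=T[:3,:3]@ray; o=T[:3,3]; return o+dr*(z-o[2])/dr[2]
def cloud(fn):
    f=np.load('pics/'+fn+'.npz'); K=f['K'];T=f['T'];d=f['d']
    v,u=np.mgrid[:480,:640]; p=np.stack([(u-K[0,2])/K[0,0]*d,(v-K[1,2])/K[1,1]*d,d,np.ones_like(d)],-1)
    X=(p@T.T)[...,:3]; X[d==0]=np.nan; return X
def crop(fn,u0,v0,u1,v1,s,out):
    im=cv2.imread('pics/'+fn+'.png')[v0:v1,u0:u1]; cv2.imwrite('pics/'+out+'.png',cv2.resize(im,None,fx=s,fy=s,interpolation=cv2.INTER_CUBIC))
E
python3 - <<'E'
from h import *
snap('top','top0');snap('side','side0');print(observe())
for n in('top','side'):print(get_calibration(n))
E
```

```text
pics
{'time_s': 0.1, 'q': array([ 1.04891548e+00,  2.21148082e-01,  1.52751495e+00,  1.61829985e-05,
        1.39467855e+00, -1.26097288e-01]), 'joint_velocities': array([-1.22881306e-03, -1.53010557e-03, -3.87915717e-03,  1.13714726e-05,
       -2.80421339e-04, -1.00332638e-03]), 'joint_torque': array([ 2.65001967e-03, -4.98245859e+01, -3.90546298e+01, -1.06358452e-04,
        5.58705753e-03, -2.57506629e-07]), 'eef_pos': array([0.24068049, 0.57620971, 0.23029846]), 'tcp_rot': array([-1.70600049,  1.56904733, -2.1017869 ]), 'ft_force': array([-0.28614958,  0.52337849, -0.12478168]), 'torque': array([ 0.00804274,  0.00772541, -0.02528585]), 'opening': 0.08548769633239392}
{'intrinsics': array([[539.89814397,   0.        , 324.43989772],
       [  0.        , 539.89814397, 235.71110868],
       [  0.        ,   0.        ,   1.        ]]), 'world_from_camera': array([[ 0.01974294, -0.98844538,  0.15028619,  0.36960394],
       [-0.9997299 , -0.02136064, -0.00915731,  0.00131438],
       [ 0.01226171, -0.1500648 , -0.98860012,  1.26389332],
       [ 0.        ,  0.        ,  0.        ,  1.        ]])}
{'intrinsics': array([[454.70136312,   0.        , 322.75966488],
       [  0.        , 454.70136312, 240.6044043 ],
       [  0.        ,   0.        ,   1.        ]]), 'world_from_camera': array([[ 0.99044375, -0.06862337,  0.11963281,  0.42512349],
       [-0.13721476, -0.57774487,  0.80460113, -0.84081117],
       [ 0.0139028 , -0.81332755, -0.58163994,  0.69956495],
       [ 0.        ,  0.        ,  0.        ,  1.        ]])}
```

View pics/top0.png

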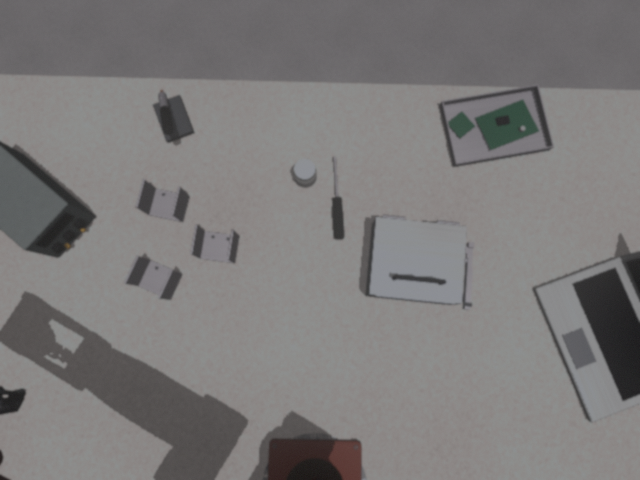

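View pics/side0.png

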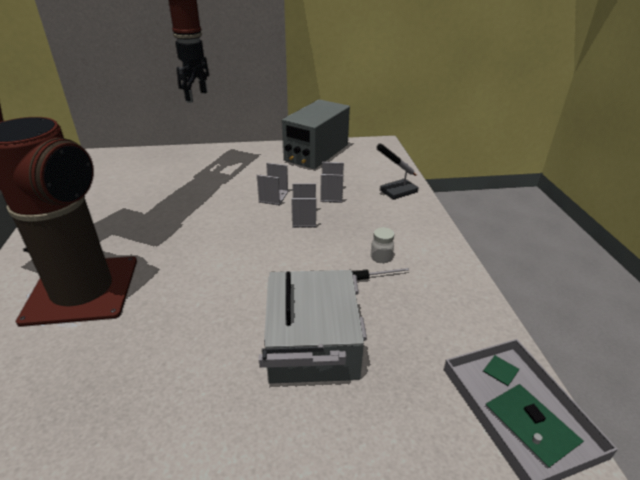

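Three holders look alike in the top view, at (163,202), (215,245) and (154,277). Image right is -y, the robot's right, so the one at (215,245) fits. The bin is at about (418,260), with its lid bar from (392,277) to (445,281). I'll enlarge both.

Run:
```python
from h import *
crop('top0',110,160,260,310,4,'c1');crop('top0',355,205,480,315,6,'c2')
for u,v in((163,202),(215,245),(154,277)):print(P('top0',u,v,0.006))
X=cloud('top0')
# lid top plane region
m=(X[...,2]>0.08)&(X[...,2]<0.11)&(X[...,1]<0)&(X[...,1]>-.4)&(X[...,0]<.6)&(X[...,0]>.2)
p=X[m]; print(m.sum(),p.mean(0)); print(cv2.minAreaRect(p[:,:2].astype(np.float32)*1000))
m=(X[...,2]>0.125)&(X[...,2]<0.16)&(X[...,1]<0)&(X[...,1]>-.4)&(X[...,0]<.6)&(X[...,0]>.2)
p=X[m]; print(m.sum(),p.mean(0)); print(cv2.minAreaRect(p[:,:2].astype(np.float32)*1000))
m=(X[...,2]>0.085)&(X[...,2]<0.1)&(X[...,1]>.15)&(X[...,1]<.26)&(X[...,0]<.45)&(X[...,0]>.25)
p=X[m]; print(m.sum(),p.mean(0)); print(cv2.minAreaRect(p[:,:2].astype(np.float32)*1000))
```

```text
[0.63336822 0.37387792 0.006     ]
[0.53325834 0.24579338 0.006     ]
[0.45538307 0.38322891 0.006     ]
7711 [ 0.49800877 -0.21996801  0.10049683]
((497.58355712890625, -224.35592651367188), (222.64768981933594, 187.15191650390625), 84.96710968017578)
247 [ 0.45422721 -0.20889043  0.13979605]
((454.32366943359375, -209.102294921875), (108.02494049072266, 10.100584030151367), 85.28604888916016)
0 [nan nan nan]
((0.0, 0.0), (0.0, 0.0), 0.0)<stdin>:11: RuntimeWarning: Mean of empty slice.
  ret = um.true_divide(
```

View pics/c1.png

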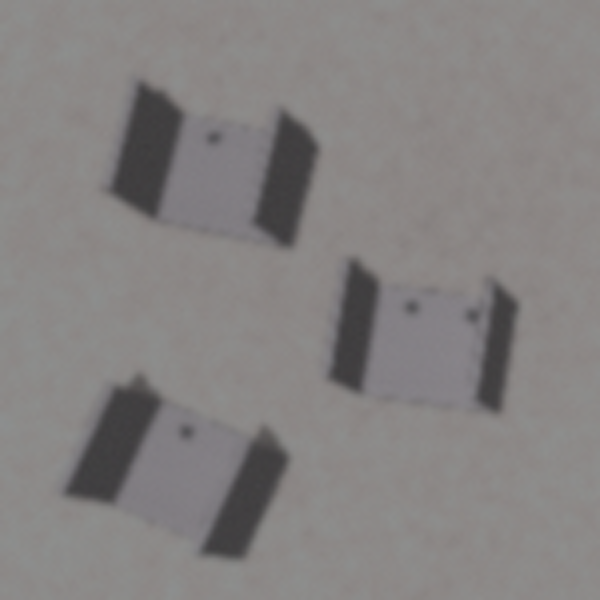

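View pics/c2.png

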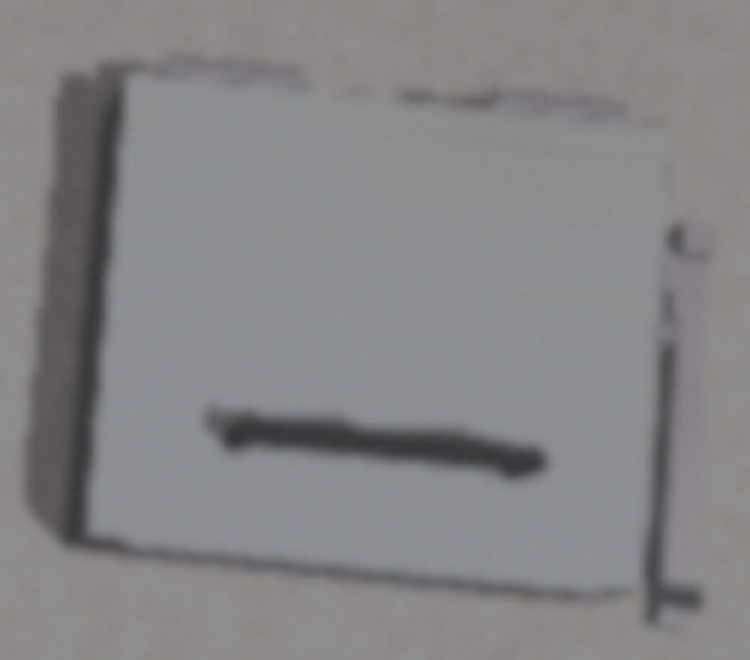

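Confirmed: the holder at (215,245), with two dots on its floor, is farthest right. Next I'll check the bar against the side camera and test IK for the lid arc.

```bash
cat >> h.py <<'E'
H=np.pi/2
def lidbar(th,hinge,psi):
    a=np.arctan2(.040,.130)+th; ex=np.array([np.cos(psi),np.sin(psi),0])
    return hinge-ex*.13601*np.cos(a)+np.array([0,0,.13601*np.sin(a)])
E
python3 - <<'E'
from h import *
X=cloud('side0')
m=(X[...,2]>0.122)&(X[...,2]<0.16)&(X[...,1]<-.1)&(X[...,1]>-.3)&(X[...,0]<.55)&(X[...,0]>.35)
p=X[m]; print(m.sum(),p.mean(0)); print(cv2.minAreaRect(p[:,:2].astype(np.float32)*1000))
X=cloud('top0')
m=(X[...,2]>0.09)&(X[...,2]<0.11)&(X[...,1]<-.05)&(X[...,1]>-.4)&(X[...,0]<.65)&(X[...,0]>.3)
k=cv2.morphologyEx(m.astype(np.uint8),cv2.MORPH_OPEN,np.ones((15,15)))>0
p=X[k]; print(k.sum(),p.mean(0),cv2.minAreaRect(p[:,:2].astype(np.float32)*1000))
psi=np.radians(-4.9); bar=np.array([.4543,-.2091,.1355]); ex=np.array([np.cos(psi),np.sin(psi),0])
hinge=bar+.13*ex; hinge[2]=.0955
for th in(0,.6,1.15,1.28):
  for y in(psi+H,psi-H):
    b=lidbar(th,hinge,psi); print(th,b,inverse_kinematics(b-[0,0,.019],[0,H,y]))
print(inverse_kinematics([.44,-.2,.06],[0,H,psi]),inverse_kinematics([.44,-.2,.06],[0,H,psi+np.pi]))
E
```

```text
276 [ 0.45383578 -0.22300558  0.13893916]
((454.5680236816406, -211.87413024902344), (111.8082046508789, 9.649678230285645), 85.6012191772461)
5933 [ 0.50391074 -0.21256494  0.10121918] ((501.9166259765625, -213.855712890625), (200.19532775878906, 179.57603454589844), 85.30574798583984)
0 [ 0.45430448 -0.20910038  0.13549862] [-5.89175305e-01  3.80026668e-02  1.95452396e+00 -4.44089210e-16
  1.14906603e+00  2.63793848e+00]
0 [ 0.45430448 -0.20910038  0.13549862] [-5.89175305e-01  3.80026668e-02  1.95452396e+00 -4.44089210e-16
  1.14906603e+00 -5.03654172e-01]
0.6 [ 0.49942946 -0.21296896  0.20191326] [-0.54835404  0.06478637  1.79247265  0.          1.28433364  2.67875975]
0.6 [ 0.49942946 -0.21296896  0.20191326] [-5.48354039e-01  6.47863687e-02  1.79247265e+00 -4.44089210e-16
  1.28433364e+00 -4.62832906e-01]
1.15 [ 0.56729329 -0.21878694  0.23049414] None
1.15 [ 0.56729329 -0.21878694  0.23049414] [-4.97725248e-01  1.94360212e-01  1.59432359e+00 -4.44089210e-16
  1.35290885e+00 -4.12204115e-01]
1.28 [ 0.58486868 -0.22029368  0.23150597] None
1.28 [ 0.58486868 -0.22029368  0.23150597] [-4.86318619e-01  2.33366600e-01  1.54688596e+00 -4.44089210e-16
  1.36134009e+00 -4.00797486e-01]
[-0.58997753  0.08429395  2.02831546  0.          1.02898325 -2.07525273] [-5.89977533e-01  8.42939450e-02  2.02831546e+00 -4.44089210e-16
  1.02898325e+00  1.06633993e+00]
```

Run:
```python
from h import *
psi=np.radians(-4.7); bar=np.array([.4543,-.2095,.1355])
o=[0,H,psi-H]
gripper_to(.05,30)
movep([.35,.35,.23],o) if False else None
movep(bar+[0,0,.06],o); print(observe()['time_s'],observe()['eef_pos'])
print(move_l(bar+[0,0,-.018],feed=.1,max_force=15))
s=observe();print(s['time_s'],s['eef_pos'],s['ft_force'])
snap('wrist','w0');snap('side','s1')
```

```text
3.4083 [ 0.45464846 -0.2089329   0.1955572 ]
False
4.3417 [ 0.45478527 -0.20978252  0.11814181] [-0.21016462 -0.88076956 -0.63100182]
```

View pics/w0.png

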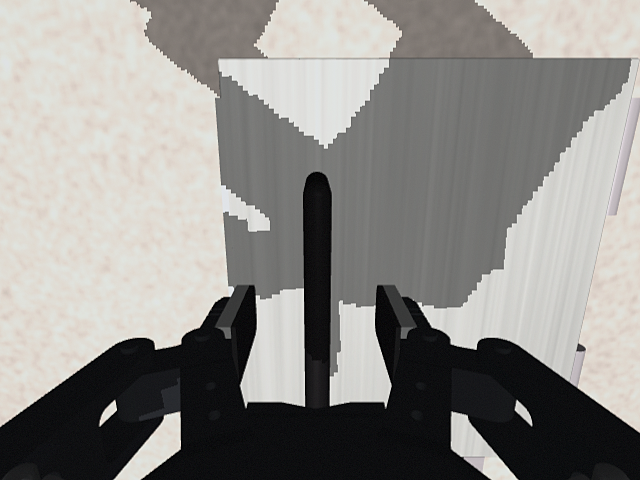

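View pics/s1.png

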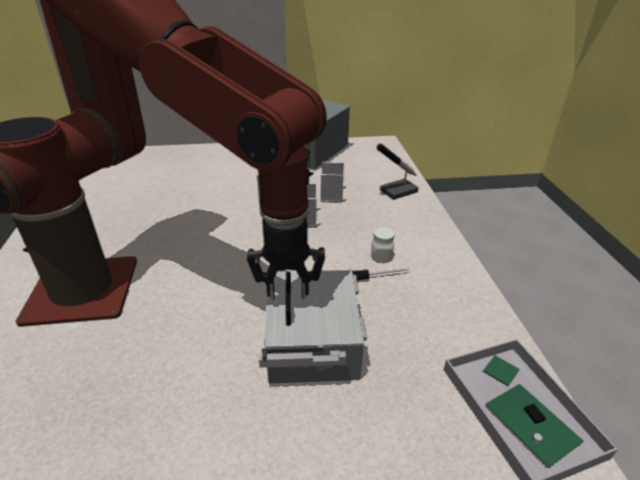

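The bar (column 316) is centred between the pads (254 and 378) and parallel to them. I'll grip it and swing the lid up, leaning the tool slightly so the knuckles stay clear of the lid edge.

```bash
cat >> h.py <<'E'
from scipy.spatial.transform import Rotation as Ro
import warnings; warnings.filterwarnings('ignore')
psi=np.radians(-4.7); BAR=np.array([.4545,-.2095,.1355]); EX=np.array([np.cos(psi),np.sin(psi),0]); EY=np.array([-np.sin(psi),np.cos(psi),0])
HINGE=BAR+.13*EX; HINGE[2]=.0955
def lidpose(th,k=.27):
    R=Ro.from_rotvec(EY*k*th)*Ro.from_euler('xyz',[0,H,psi-H])
    return lidbar(th,HINGE,psi)+.019*R.as_matrix()[:,0], R.as_euler('xyz')
E
python3 - <<'E'
from h import *
ok=True
for th in np.linspace(0,1.28,9): 
    p,o=lidpose(th); q=inverse_kinematics(p,o); ok&=q is not None
print(ok,q)
gripper_to(0,35); s=observe();print(s['time_s'],s['opening'],s['ft_force'])
for th in np.linspace(.14,1.27,9):
    p,o=lidpose(th); move_l(p,feed=.1,rotation=o)
    s=observe();print(round(th,2),s['time_s'],s['ft_force'].round(1),s['opening'],s['eef_pos']-p)
    if abs(s['ft_force']).max()>35: break
snap('side','s2');snap('top','t2')
E
```

```text
True [-0.4279272   0.49011234  1.25474311 -0.1164479   1.72231519 -0.34456529]
4.8833 0.008314988030297355 [ 5.51137245 -0.02683367 -0.36000306]
0.14 5.2167 [ 1.6 -0.9 -4.4] 0.008510177810784385 [-2.64977485e-04 -7.33682882e-05 -6.34266748e-04]
0.28 5.5583 [-2.1 -1.9 -1.9] 0.009151112899960649 [-9.67894489e-04 -2.05697560e-05 -8.35375229e-04]
0.42 5.9 [-6.2 -1.4  1.7] 0.008727882565872116 [-1.42164060e-03  6.33297534e-05 -3.94657812e-04]
0.56 6.2417 [-9.5  0.3  6.5] 0.008672103051872177 [-1.70977786e-03  6.48054735e-05  3.43400387e-04]
0.7 6.575 [-11.2   2.   12.1] 0.008763405991777074 [-1.54469232e-03  3.24826424e-05  1.40787420e-03]
0.85 6.9083 [-10.5   2.1  16.5] 0.00891841642864215 [-1.06530986e-03 -3.35033933e-06  2.48912429e-03]
0.99 7.2417 [-7.6  1.6 16.3] 0.00831165057890327 [-8.77712585e-05 -8.15945819e-05  3.15446358e-03]
1.13 7.575 [-4.3  2.2 14.7] 0.00860798089857897 [ 0.00068118 -0.00012242  0.00301381]
1.27 7.9083 [-1.3  1.8 10.9] 0.008521409151304454 [ 0.00116509 -0.00011435  0.00261402]
```

View pics/s2.png

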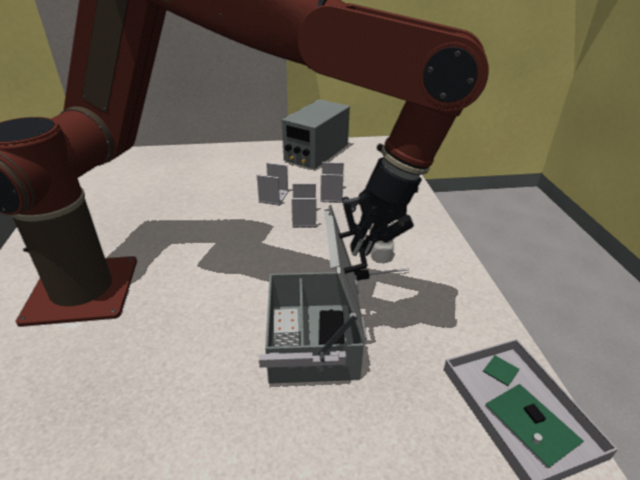

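Run:
```python
from h import *
crop('s2',250,260,380,390,5,'c3')
```

```text
(no output)
```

View pics/c3.png

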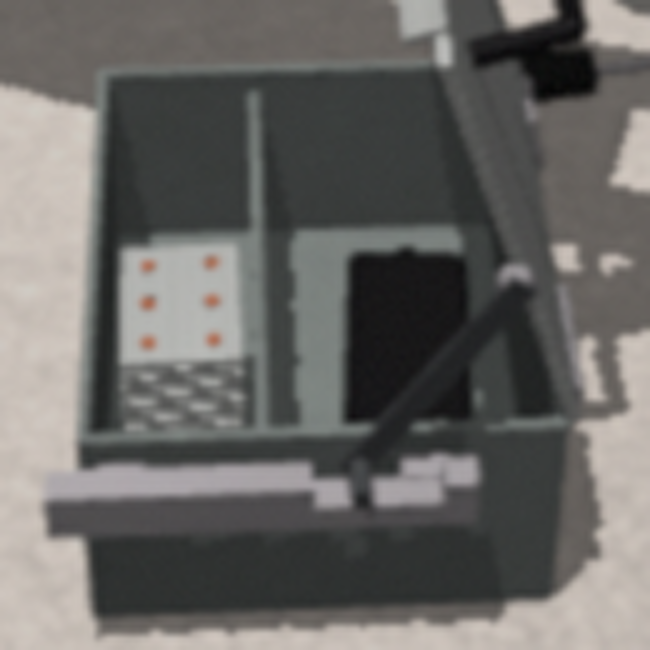

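Run:
```python
from h import *
for th in (1.29,1.24,1.19,1.16,1.14):
    p,o=lidpose(th); r=move_l(p,feed=.06,rotation=o,max_force=20)
    s=observe();print(th,r,s['time_s'],s['ft_force'].round(1),(s['eef_pos']-p).round(4))
    if r: break
snap('side','s3'); crop('s3',250,180,450,390,3,'c4')
```

```text
1.29 False 8.2583 [-1.2  1.  11.8] [ 0.0006 -0.0001  0.0027]
1.24 False 8.5167 [-2.5  1.  10.6] [ 0.0003 -0.      0.0026]
1.19 False 8.775 [-1.3  1.3 10.3] [ 0.0004 -0.0001  0.0025]
1.16 False 9.025 [-0.6  1.2  9.9] [ 0.0006 -0.0001  0.0025]
1.14 False 9.275 [2.7 0.6 9.9] [ 0.0018 -0.0002  0.0026]
```

View pics/c4.png

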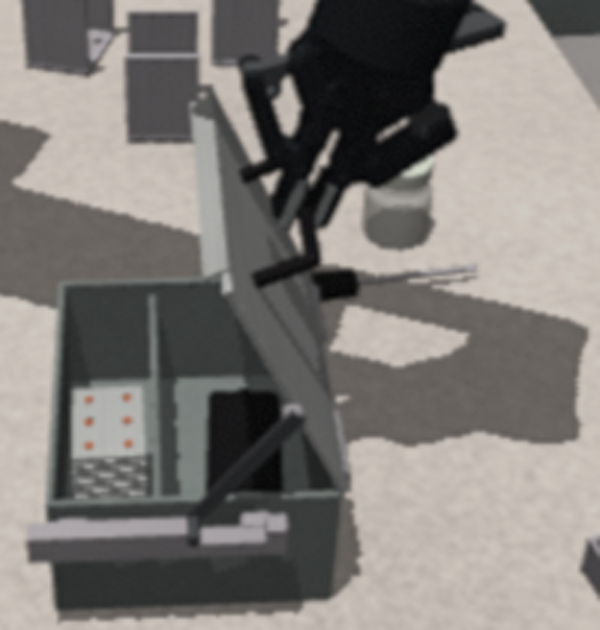

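The foot sits in the notch, near (314,357), and the +x force is rising. I'll release the bar and back out along the tool axis.

Run:
```python
from h import *
gripper_to(.024); s=observe();print(s['opening'],s['ft_force'].round(1))
p,o=lidpose(1.14); a=Ro.from_euler('xyz',o).as_matrix()[:,0]
print(move_l(p-a*.07,feed=.15,max_force=12)); s=observe();print(s['time_s'],s['ft_force'].round(1))
snap('side','s4'); snap('top','t4'); crop('s4',250,180,450,390,3,'c5'); crop('t4',355,190,480,315,5,'c6')
```

```text
0.024188220647666 [-0.6 -0.5  0.7]
False
10.2417 [-0.5  0.1  0.3]
```

View pics/c5.png

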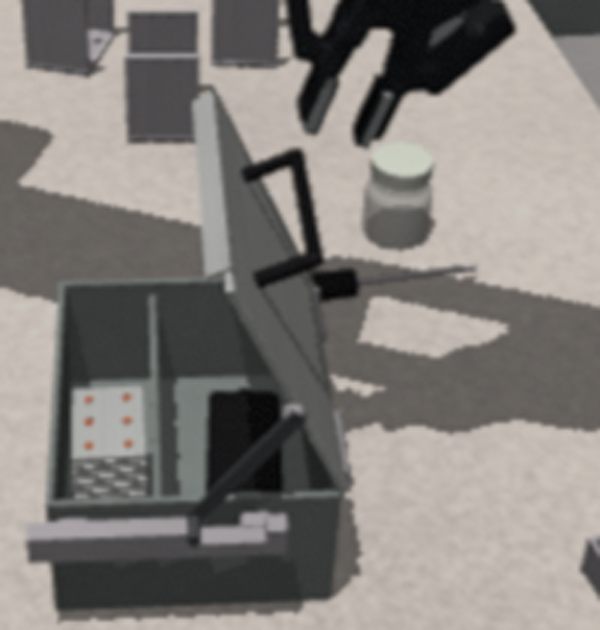

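View pics/c6.png

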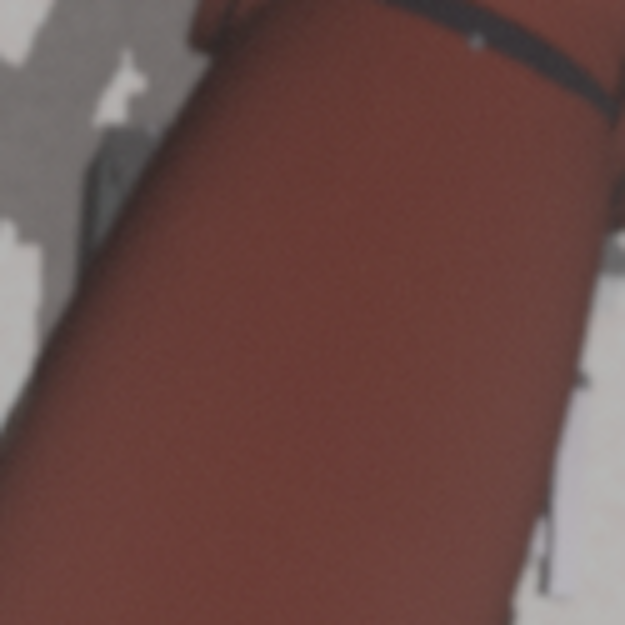

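The lid stands propped on the stay with the gripper clear. Next, the heatsink position from the side depth.

Run:
```python
from h import *
X=cloud('s4'); C=HINGE-.085*EX; C[2]=0
R=np.stack([EX,EY,[0,0,1]]); L=(X-C)@R.T
m=(L[...,2]>.07)&(L[...,2]<.09)&(L[...,0]>-.079)&(L[...,0]<-.027)&(abs(L[...,1])<.094)
k=cv2.morphologyEx(m.astype(np.uint8),cv2.MORPH_OPEN,np.ones((5,5)))>0
p=L[k]; print(k.sum(),p.mean(0),p.min(0),p.max(0),np.median(p[:,2]),cv2.minAreaRect(p[:,:2].astype(np.float32)*1000))
for u,v in((274,309),(298,308),(299,299.5+0),(274,332),(299,331)): print(R@(P('s4',u,v,.08)-C))
print(C)
s=observe();print(s['eef_pos'])
```

```text
632 [-0.05039127 -0.02733818  0.08100008] [-0.07243326 -0.05458151  0.07039084] [-0.02851529  0.00817437  0.08505698] 0.08178047564928664 ((-50.232933044433594, -23.01426887512207), (42.93679428100586, 62.78683090209961), 1.399525761604309)
[-0.07253987  0.00969031  0.08      ]
[-0.02623396  0.01053212  0.08      ]
[-0.02398297  0.03443858  0.08      ]
[-0.07066895 -0.05005177  0.08      ]
[-0.02508884 -0.04953693  0.08      ]
[ 0.49934868 -0.21318723  0.        ]
[ 0.5807341  -0.21963129  0.27709704]
```

Run:
```python
from h import *
C=HINGE-.085*EX; S=C-.050*EX-.0215*EY
s=observe()['eef_pos']; move_l([s[0],s[1],.35],feed=.25)
movep(S+[0,0,.30],[0,H,psi]); gripper_to(.085)
move_l(S+[0,0,.17],feed=.2); print(observe()['time_s'],observe()['eef_pos'],S)
snap('wrist','w5')
X=cloud('w5');R=np.stack([EX,EY,[0,0,1]]); L=(X-C)@R.T
m=(L[...,2]>.07)&(L[...,2]<.09)&(L[...,0]>-.079)&(L[...,0]<-.026)&(abs(L[...,1])<.094)
k=cv2.morphologyEx(m.astype(np.uint8),cv2.MORPH_OPEN,np.ones((9,9)))>0
p=L[k]; print(k.sum(),p.mean(0),p.min(0),p.max(0),cv2.minAreaRect(p[:,:2].astype(np.float32)*1000))
```

```text
13.7333 [ 0.44830369 -0.23093945  0.26680748] [ 0.44775514 -0.23051801  0.0955    ]Traceback (most recent call last):
  File "<stdin>", line 10, in <module>
    return umr_minimum(a, axis, None, out, keepdims, initial, where)
ValueError: zero-size array to reduction operation minimum which has no identity
```

View pics/w5.png

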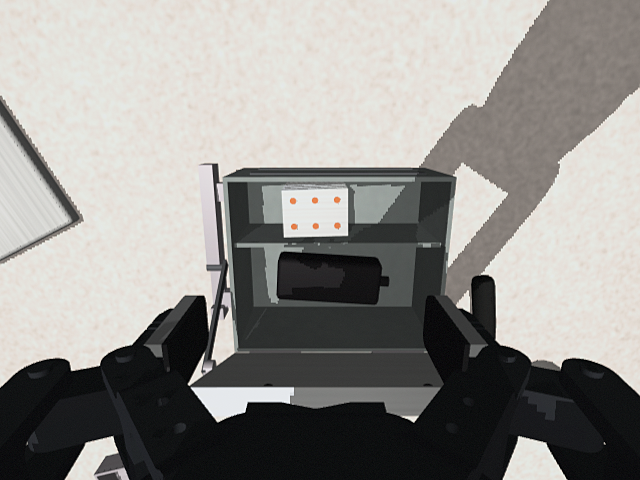

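The wrist view shows the heatsink top at (282..349, 188..237) in the front lane and the adapter in the rear lane. The bin origin z wasn't zeroed in that script, so I'll redo the fit.

```bash
cat >> h.py <<'E'
C=HINGE-.085*EX; C[2]=0
RB=np.stack([EX,EY,[0,0,1]])
E
python3 - <<'E'
from h import *
X=cloud('w5'); L=(X-C)@RB.T
m=(L[...,2]>.07)&(L[...,2]<.09)&(L[...,0]>-.079)&(L[...,0]<-.027)&(abs(L[...,1])<.094)
k=cv2.morphologyEx(m.astype(np.uint8),cv2.MORPH_OPEN,np.ones((9,9)))>0
p=L[k]; print(k.sum(),p.mean(0),p.min(0),p.max(0),cv2.minAreaRect(p[:,:2].astype(np.float32)*1000))
m=(L[...,2]>.09)&(L[...,2]<.1)&(abs(L[...,0])<.1)&(abs(L[...,1])<.11)
p=L[m];print(np.percentile(p,[1,99],axis=0))
for u,v in((282,188),(349,187),(283,237),(348,236)):print(RB@(P('w5',u,v,.08)-C))
E
```

```text
3014 [-0.05006249 -0.02182189  0.08172955] [-0.07143868 -0.05198215  0.07076591] [-0.02744237  0.00818325  0.08424256] ((-49.040611267089844, -22.025232315063477), (43.89149856567383, 59.61472702026367), 1.1463918685913086)
[[-0.08350476 -0.10959649  0.09015   ]
 [ 0.08603596  0.09861427  0.09851858]]
[-0.07158409 -0.0517126   0.08      ]
[-0.07251417  0.0089095   0.08      ]
[-0.02555215 -0.05189292  0.08      ]
[-0.02655368  0.00913306  0.08      ]
```

Run:
```python
from h import *
S=C-.0495*EX-.0217*EY
o=[0,H,psi]
move_l(S+[0,0,.12],feed=.2)
r=move_l(S+[0,0,.034],feed=.08,max_force=10); s=observe();print(r,s['time_s'],s['eef_pos'],s['ft_force'].round(1))
if not r:
    gripper_to(0,60); s=observe();print(s['opening'],s['ft_force'].round(1))
    r=move_l(S+[0,0,.06],feed=.08); s=observe();print(s['opening'],s['ft_force'].round(1))
    snap('side','s6'); crop('s6',200,150,400,390,2.5,'c7')
```

```text
False 15.8833 [ 0.44871056 -0.23111561  0.03459526] [ 0.7 -0.3 -0.1]
0.05966756406565086 [-0.5 -0.   4.3]
0.059630340236437096 [-0.4 -1.  -4.7]
```

View pics/c7.png

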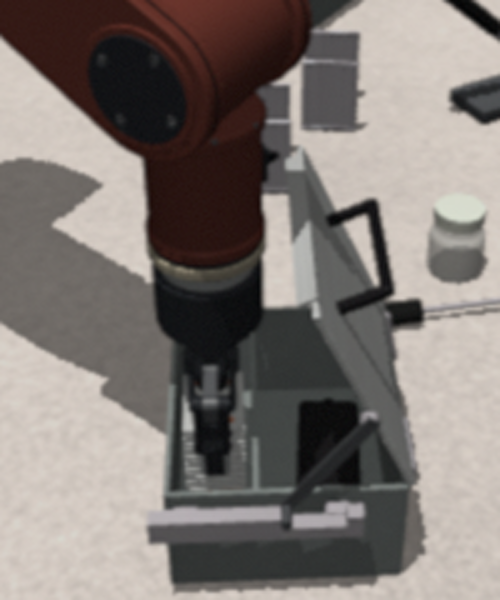

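The heatsink is held at 59.6 mm opening, the load shows, and the lid is still propped. Next: lift, carry to the free bench, and set it down.

Run:
```python
from h import *
S=C-.0495*EX-.0217*EY
B=np.array([.42,.05,0])
move_l(S+[0,0,.20],feed=.2); move_l(B+[0,0,.20],feed=.3); s=observe();print(s['opening'],s['ft_force'].round(1),s['time_s'])
move_l(B+[0,0,.04],feed=.2)
r=move_l(B+[0,0,.026],feed=.03,max_force=5); s=observe();print(r,s['eef_pos'],s['ft_force'].round(1))
snap('side','s7')
if r or abs(s['ft_force'][2])<20:
    gripper_to(.085); z=s['eef_pos'][2]
    move_l(B+[0,0,.17],feed=.25); print(observe()['time_s'])
    snap('wrist','w7'); snap('side','s8')
```

```text
0.05968498747925959 [ 0.7 -0.2 -4.3] 18.7083
True [0.42108641 0.04976413 0.03066987] [-0.9 -0.8  4.9]
21.1917
```

View pics/w7.png

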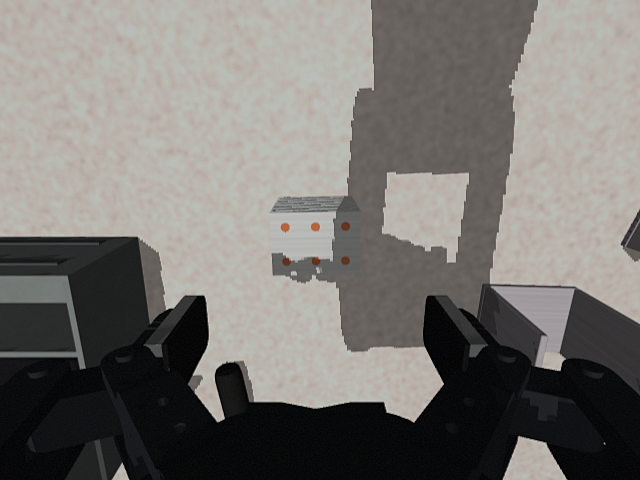

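View pics/s8.png

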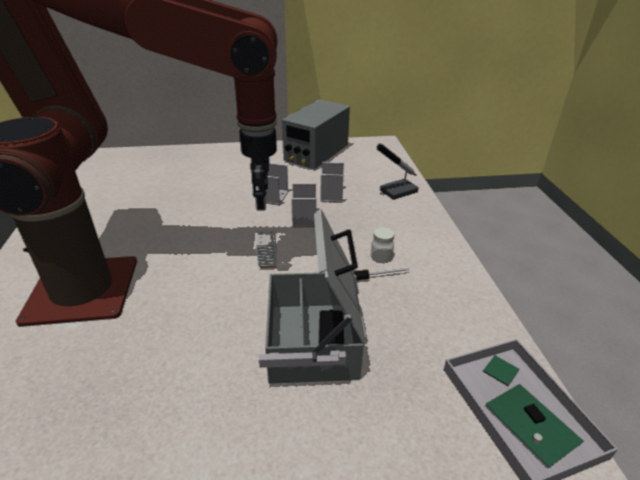

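The heatsink stands upright on the bench, its top at (272..360, 212..280). Now a closer view of the target holder before regrasping.

Run:
```python
from h import *
X=cloud('w7'); R2=RB
m=(X[...,2]>.068)&(X[...,2]<.085)&(abs(X[...,0]-.42)<.05)&(abs(X[...,1]-.05)<.06)
k=cv2.morphologyEx(m.astype(np.uint8),cv2.MORPH_OPEN,np.ones((7,7)))>0
p=X[k]; print(k.sum(),p.mean(0),p.min(0),p.max(0),cv2.minAreaRect(p[:,:2].astype(np.float32)*1000))
movep([.56,.245,.30],[0,H,np.radians(-7.)]); print(observe()['time_s']); snap('wrist','w9')
```

```text
5787 [0.42021051 0.05041064 0.07766649] [0.39752539 0.01927723 0.06803231] [0.44512217 0.08128833 0.08019319] ((421.58197021484375, 50.32182312011719), (60.09687042236328, 44.81002426147461), 86.36822509765625)
22.35
```

View pics/w9.png

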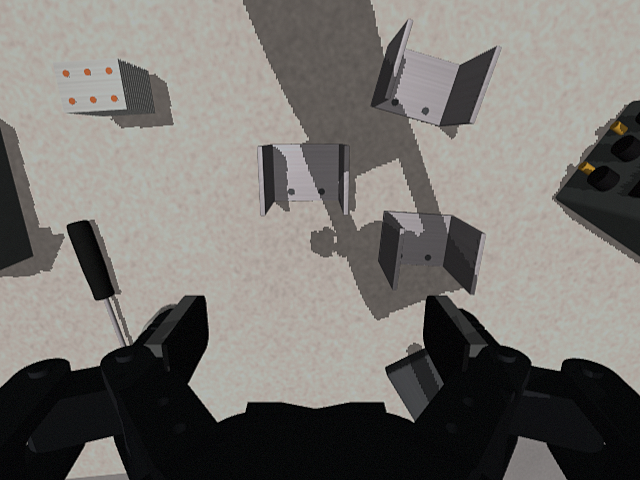

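The target holder is at (305,175), with two dots and farthest left in this view, which means lowest y. The other two are at (425,85) and (428,240). Now fitting it.

Run:
```python
from h import *
crop('w9',240,125,370,235,5,'c9')
X=cloud('w9'); u0,v0,u1,v1=245,130,365,225
W=np.full_like(X,np.nan); W[v0:v1,u0:u1]=X[v0:v1,u0:u1]
m=(W[...,2]>.083)&(W[...,2]<.1); p=W[m]; r=cv2.minAreaRect(p[:,:2].astype(np.float32)*1000); print(m.sum(),p.mean(0),r)
vu=np.argwhere(m)
for side in(0,1):
    s=(vu[:,1]>305)==side; q=p[s]; print(q.mean(0),np.percentile(q,[2,98],axis=0).round(4),cv2.minAreaRect(q[:,:2].astype(np.float32)*1000))
for a in((273,144),(339,144),(273,202),(340,202)): print(P('w9',*a,.006))
for a in((258,146),(262,215),(350,144),(350,215)): print(P('w9',*a,.092))
```

```text
870 [0.53055645 0.23493452 0.09212632] ((531.66259765625, 236.39260864257812), (86.33265686035156, 65.6950454711914), 83.1244125366211)
[0.52603068 0.19692724 0.09195641] [[0.4953 0.1915 0.0839]
 [0.5578 0.2018 0.0946]] ((526.6722412109375, 196.35609436035156), (5.288761138916016, 65.3702163696289), 83.48099517822266)
[0.53549564 0.27641362 0.09231175] [[0.5048 0.2715 0.0844]
 [0.5675 0.2819 0.0946]] ((536.5060424804688, 276.61492919921875), (5.129572868347168, 65.70389556884766), 83.50552368164062)
[0.49416429 0.20290674 0.006     ]
[0.50345589 0.27872282 0.006     ]
[0.56120271 0.19257721 0.006     ]
[0.57102782 0.27283367 0.006     ]
[0.49392391 0.19862884 0.092     ]
[0.559057   0.19182607 0.092     ]
[0.50254274 0.28377415 0.092     ]
[0.56951544 0.27727774 0.092     ]
```

View pics/c9.png

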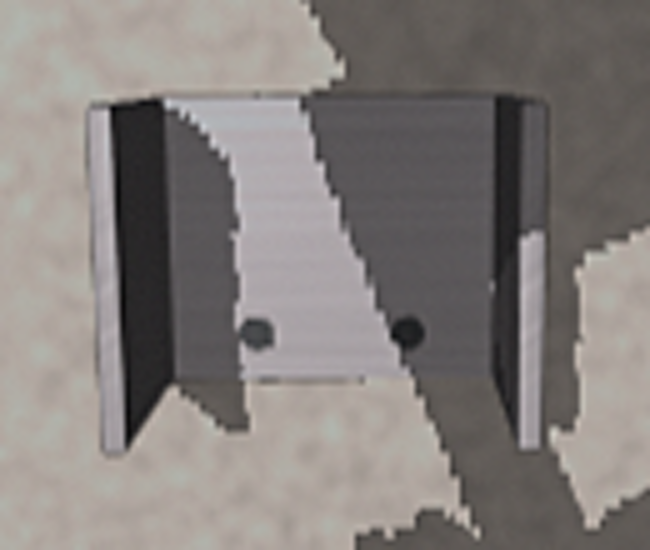

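Holder: centre (0.5317, 0.2365), yaw −6.7°, cheeks 80 mm apart between centres, as specified. Next I'll regrasp by the 44 mm pair.

Run:
```python
from h import *
G=np.array([.4213,.0501,0])
o=[0,H,psi-H]
movep(G+[0,0,.17],o); print(observe()['time_s'])
r=move_l(G+[0,0,.0295],feed=.15,max_force=10); s=observe();print(r,s['eef_pos'],s['time_s'])
if not r:
    gripper_to(0,60); s=observe();print(s['opening'],s['ft_force'].round(1))
    move_l(G+[0,0,.19],feed=.2); s=observe();print(s['opening'],s['ft_force'].round(1),s['time_s'])
    snap('side','s10'); crop('s10',180,120,380,290,3,'c10')
```

```text
23.4917
False [0.42216305 0.05016062 0.03024567] 24.575
0.04355101274563785 [-1.5  0.7  5.7]
0.043513335805306204 [-0.   0.1 -3.7] 25.9833
```

View pics/c10.png

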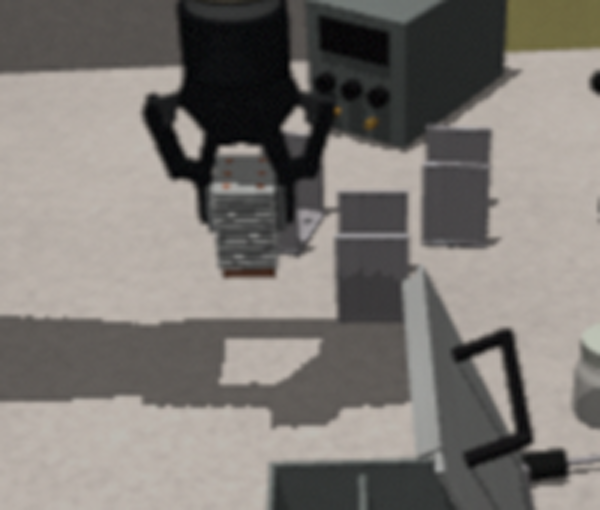

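Held by the 44 mm sides (43.5 mm opening), upright. Next, hover over the target holder, then lower.

Run:
```python
from h import *
F=np.array([.5317,.2365,0]); o=[0,H,np.radians(-6.7)-H]
move_l(F+[0,0,.19],feed=.25,rotation=o); move_l(F+[0,0,.135],feed=.15)
s=observe();print(s['eef_pos'],s['time_s'],s['opening']); snap('wrist','w11'); snap('top','t11'); crop('t11',150,190,280,300,5,'c11')
```

```text
[0.53167093 0.23591233 0.13531057] 27.5667 0.04338647876846323
```

View pics/w11.png

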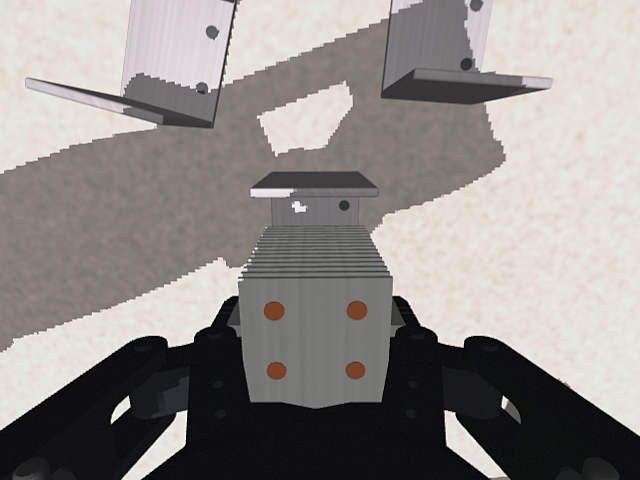

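The sink's columns (239..392) are centred on the far cheek (250..378) and parallel to it. A numeric check of the held sink, then lowering.

Run:
```python
from h import *
F=np.array([.5317,.2365,0]); a=np.radians(-6.7); o=[0,H,a-H]
Rh=np.array([[np.cos(a),np.sin(a),0],[-np.sin(a),np.cos(a),0],[0,0,1]])
print([ (Rh@(P('w11',u,v)-F)).round(4) for u,v in((250,282),(316,282),(382,282),(316,330))], (Rh@(P('w11',314,191,.092)-F)).round(4))
move_l(F+[0,0,.048],feed=.12,max_force=8)
r=move_l(F+[0,0,.030],feed=.03,max_force=5); s=observe();print(r,s['eef_pos'],s['ft_force'].round(1),s['time_s'])
snap('side','s12'); crop('s12',240,120,400,270,4,'c12')
```

```text
[array([-0.018 ,  0.0281,  0.1826]), array([0.0007, 0.0282, 0.183 ]), array([0.0193, 0.0284, 0.1834]), array([0.0007, 0.0128, 0.1825])] [-0.0002  0.0408  0.092 ]
True [0.53201123 0.23674604 0.03614936] [-0.2 -0.5  4.6] 29.0
```

View pics/c12.png

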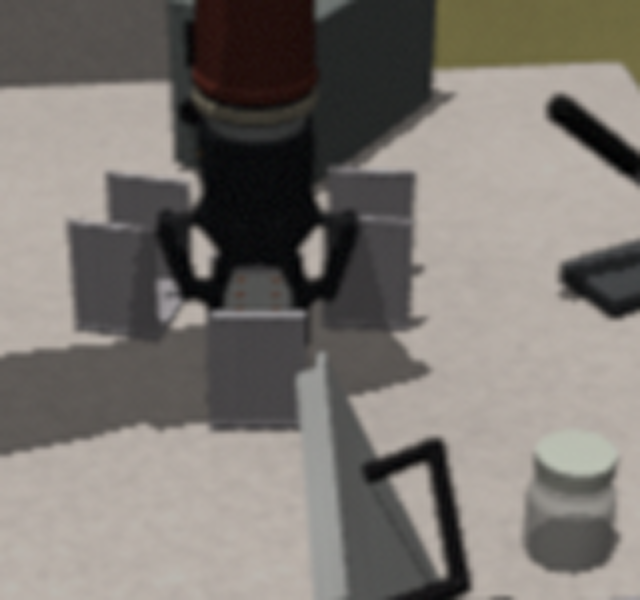

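Contact came at z = 0.036, which is the bench grasp height plus the 6 mm floor. Releasing and withdrawing.

Run:
```python
from h import *
F=np.array([.5317,.2365,0])
gripper_to(.08); s=observe();p=s['eef_pos'];print(s['opening'],s['ft_force'].round(1))
move_l([p[0],p[1],.19],feed=.15); snap('wrist','w13')
move_l([.45,.22,.30],feed=.3)
s=observe();print(s['time_s']); snap('side','s13');snap('top','t13')
a=np.radians(-6.7);Rh=np.array([[np.cos(a),np.sin(a),0],[-np.sin(a),np.cos(a),0],[0,0,1]])
L=(cloud('w13')-F)@Rh.T
m=(L[...,2]>.076)&(L[...,2]<.088)&(abs(L[...,0])<.04)&(abs(L[...,1])<.035)
q=L[m];print(m.sum(),q.min(0),q.max(0),np.median(q[:,2]),cv2.minAreaRect(q[:,:2].astype(np.float32)*1000))
crop('s13',220,150,400,390,2.5,'c13')
```

```text
0.07990417751620804 [-0.4  0.4  0.1]
31.3417
5204 [-0.0212497  -0.03027153  0.07631778] [0.02294283 0.03040316 0.08649033] 0.08381597191007341 ((0.8142871856689453, -0.05312538146972656), (44.044498443603516, 60.683929443359375), 0.3760244846343994)
```

View pics/w13.png

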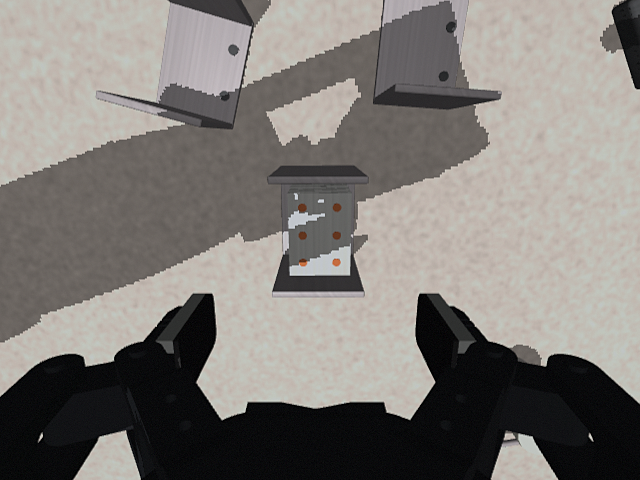

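View pics/c13.png

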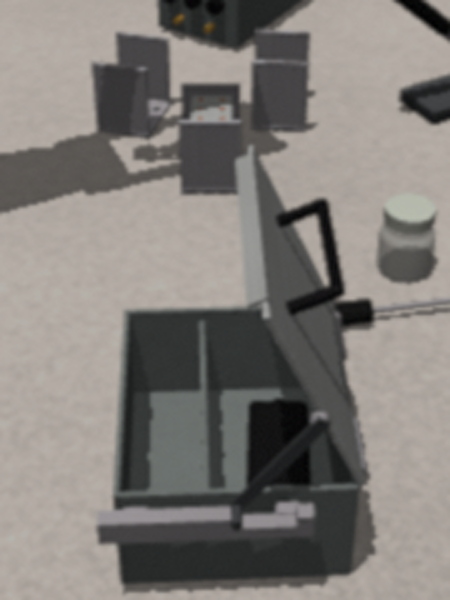

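The sink stands in the holder within 1 mm of centre, and the yaw error is about 0.4°. The lid is propped on the stay, and the adapter, jar and driver are in place.

```bash
python3 -c "
from h import *
hold(.3);print(observe()['ft_force'].round(1));job_done()"
```

```text
[ 1.  -0.5 -0.7]
the job is handed in; nothing more can be done
```

The job is done and handed in at about 32 s of the 72 s allowed.

- **Lid:** I swung it up by its bar until the stay dropped into the catch, then lowered it. In the last picture it stands propped with the stay's foot in the notch.
- **Heatsink:** I lifted it out by its 60 mm ends, stood it on the bench, and took it again by the 44 mm sides. I set it down in the holder farthest to the robot's right, releasing only once it touched the floor.

**Last checks:**
- The heatsink stands upright within 1 mm of the holder's centre and about 0.4° off square, with its long sides running from cheek to cheek.
- The wrist camera read its top about 2 mm higher than expected (84 mm against 82). That matches the camera's stated calibration error, and the contact height agreed with it standing on the 6 mm floor.
- The adapter is still in the bin, the jar and screwdriver look untouched, and the gripper is clear of everything.
- The highest wrist force I read between moves was about 20 N, while raising the lid.

No check failed.

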